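# Lift the dip-cup carrier out of its drawer and hold it level

## Task

Pull the drawer of the low counter unit fully open by its bar handle, then take the little steel carrier inside it by its loop handle and lift it out with its two dip cups still standing in it. Finish while holding the carrier in the air, level and still, with its underside more than 15 cm above the worktable (20 cm is fine): do not put it down or let go, leave the drawer open, and do not disturb the things standing on top of the unit.

Things in the scene. Friction and masses are not known exactly. Their poses are not given: they have to be found in the camera images.
- drawer_unit: Low metal drawer unit, fixed to the worktable: 185 mm deep (its x), 190 mm wide (its y), 105 mm high. Origin at the centre of its underside, at table height. Its front faces its own -x; one drawer with a grey panel fills nearly the whole front and slides straight out along the unit's -x. Three things stand on the back half of its top. Turned by up to 0.15 rad either way.
- drawer (a joint): How far the drawer is out, in m: 0 shut, 0.13 fully open (stop). It may start up to 0.015 open. It runs stiffly (about 2 N) and stays where it is left. Its floor is 16 mm above the table, its inside 165 mm wide, its side walls' tops 55 mm above the table.
- drawer_handle (a point): Centre of the drawer's bar handle: a round steel bar 10 mm thick, straight for 94 mm parallel to the unit's y, on two posts 110 mm apart. 70 mm above the table, 35 mm below the unit's top; 37 mm free space between the bar and the front panel. Moves with the drawer. With the drawer shut it lies 146.5 mm in front (-x) of the unit's origin.
- carrier: Loose steel carrier tray, about 0.2 kg, 60 mm (its x) by 135 mm (its y), rim 12 mm high, floor 3 mm, three equal compartments along y. Origin at the centre of its underside, z up. It stands on the drawer floor behind the front panel, its long side parallel to the front within 0.1 rad; hidden while the drawer is shut. It rides along with the drawer and may slide in it a little.
- carrier_grip (a point): Centre of the black grip bar of the carrier's loop handle: 12 mm thick (carrier x), 36 mm long (carrier y), 14 mm high, 60 mm above the carrier's underside; top at 67 mm. Nothing is near it on either side in the carrier's x direction.
- cup_a: Loose empty steel dip cup, 38 mm across the rim, 30 mm high, 40 g, standing in the carrier compartment at carrier y = +44 mm. Origin at the centre of its underside, z up.
- cup_b: The same cup in the compartment at carrier y = -44 mm.
- pepper_mill: Dark wooden pepper mill, 58 mm thick, 170 mm high, standing loose on the back of the unit's top, at its left. Leave it alone. Origin under its centre.
- small_tin: Tin, 58 mm across, 72 mm high, standing loose on the back of the unit's top, in the middle. Leave it alone. Origin under its centre.
- spice_jar: Glass spice jar with a yellow cap, 44 mm across, 100 mm high, standing loose on the back of the unit's top, at its right. Leave it alone. Origin under its centre.
- marker: Marker pen, 135 mm long, 16 mm thick, lying loose in the drawer behind the carrier. It may roll about; it does not matter.

How it is judged:
By the outcome, as a careful person would: the job done as asked, in the order asked, and still so for the second after the job is handed in, while the arm keeps its last pose, push and grip.
It also fails if it takes over 51 s, if anything falls off the work surface, if the arm or the gripper's body presses on something with over 40 N, if the wrist force passes 120 N, or if a joint passes its speed limit or range.

## Robot

A 6-joint arm with a two-finger parallel gripper is mounted at the origin on a cart in front of the work surface, level with it; the furniture and walls round the work are solid. World frame = base frame: x ahead of the robot, y to its left, z up, the work surface at z = 0. Lengths are in m, angles in rad, forces in N, time in s.
With the tool pointing down it reaches from about 0.35 to 0.975 m from the base axis. Payload 17.4 kg.
Tool frame: the origin (TCP) lies at the very end of the fingers, on their centre line; the grasp point (between the pads) lies 19 mm behind it; z points along the fingers, y is the line along which they close (so a half turn about z gives the same grasp; the last joint's range is limited). The gripper opens to 85 mm and grips with 20 to 120 N. Pads are 22 mm wide; open, the fingers measure 114 mm over their backs; the gripper's body (76 mm by 85 mm) begins 54 mm behind the grasp point. The pads swing forward as they close: fully open they stand 13 mm farther back than shut.
Start: joints at [1.104, 0.116, 1.442, -0, 1.584, -0.038], TCP at [0.281, 0.614, 0.231] pointing down, gripper open.
Joint ranges: [-2.83, 2.83], [-0.83, 2.19], [0.07, 2.5], [-1.14, 4.28], [0.01, 3], [-2.97, 2.97]. Speed limits (rad/s): [1.89, 1.89, 2.22, 3.14, 3.14, 3.14].

## Interface

Orientations are given as a unit quaternion [w, x, y, z].
In Python, from rig import robot gives the robot as it stands.
- The arm moves only by the tool servo_tool, never from a script. Its argument "rows" is text: rows parted by semicolons, each of 5 numbers parted by spaces: the opening in per cent of the stroke, from 0 (shut) to 100 (fully open), then the shift along the tool's x, y, z in mm, then the turn about the tool's z in rad. A call has 1 to 20 rows; each row shifts and turns the commanded pose from where the row before left it, along the tool's axes as they then stand; what a row does not reach is not made up. A row lasts 1/12 s, in which the tool goes at most 41.7 mm and 7.16 degrees, less where a joint would pass 70% of its speed; a pose out of reach is approached as far as the arm can. A call is refused whole if a number of a shift passes 41.7 or a number of a turn 0.125, either way. A call with a gripper value outside its range is refused whole. The fingers move at their own pace and stop on an object; "squeeze" is the grip in N (left out, the last holds). Time passes only in rows, so rows that do not move let the fingers close. It gives the time, the measured TCP pose, the force, the opening and the grip force at its end, in the units of the state.
- robot.get_obs(): the state, without advancing time (a new reading comes with each control period).
- robot.snapshot(name): name is "side" or "top"; returns a dict with "img" (384x512x3 uint8, red, green, blue), "range_z" (384x512 float32, m along the optical axis (not along the pixel's ray), 0 where there is no reading), "fx", "fy", "cx", "cy" (pixels), "rvec" (rotation vector, rad) and "tvec" (3), from world to camera coordinates, as OpenCV has them. Camera axes: x right, y down, z forward; pixel columns grow to the right and rows downward; lengths in m; the calibration is good to about 2 mm. A picture is of the moment at which its call begins.
- robot.job_done(): hands the job in; it is judged then, once.
The state is a dict: "time": time; "joint_positions": joint angles; "dq": joint speeds; "effort": joint torques, N m; "tool_pos": TCP position; "orientation": TCP orientation; "force": force on the tool from outside, world axes, zero at the start; "wrist_torque": the same for the moment, N m; "finger_gap": finger opening in m; "finger_force": force on a finger pad.
Only numpy, scipy, OpenCV 4.12 (cv2) and the standard library are available. Lean on these libraries where they do the work, as an engineer would, in place of code of your own. Each camera call takes 0.05 s, during which the arm holds its last target. There are 200 camera calls.

## Working session

There is one attempt and no reset: what is moved stays moved. The work goes in short steps, Python scripts to look and compute and a tool call to move; the robot and the scene stay as the last step left them, time stands still between calls to the robot, and variables do not carry over. Pictures are saved under pics/ and viewed, at most 10 in all, crops included, and the job is handed in when it is done.

Besides the shell and the picture viewer there is one more tool, called after "Emit:" by a JSON object that holds its "op" and its "data". servo_tool: Moves the arm, as the interface text tells. Its arguments: {"type":"object","properties":{"rows":{"type":"string"},"squeeze":{"type":"number"}},"required":["rows"]}

```bash
mkdir -p pics; cat > h.py <<'E'
import numpy as np, cv2
from rig import robot
from scipy.spatial.transform import Rotation as R
def snap(n,name=None):
    s=robot.snapshot(n)
    if name: cv2.imwrite('pics/'+name,cv2.cvtColor(s['img'],cv2.COLOR_RGB2BGR))
    return s
def cloud(s):
    z=s['range_z']; v,u=np.mgrid[:384,:512]
    c=np.stack([(u-s['cx'])/s['fx']*z,(v-s['cy'])/s['fy']*z,z],-1)
    M=cv2.Rodrigues(np.array(s['rvec'],float))[0]
    w=(c-np.array(s['tvec']).ravel())@M
    w[z==0]=np.nan
    return w
E
python3 - <<'E'
from h import *
o=robot.get_obs();print(o)
for n in('side','top'):
    s=snap(n,n+'0.png');w=cloud(s);np.savez(n+'0.npz',w=w,img=s['img'])
    M=cv2.Rodrigues(np.array(s['rvec'],float))[0];print(n,-M.T@np.array(s['tvec']).ravel(),s['fx'])
a=cv2.imread('pics/side0.png');b=cv2.imread('pics/top0.png')
cv2.imwrite('pics/both0.png',cv2.resize(np.vstack([a,b]),None,fx=.78,fy=.78))
E
```

```text
{'time': 0.0, 'joint_positions': array([ 1.10424074e+00,  1.16508254e-01,  1.44227969e+00, -2.06116452e-05,
        1.58401919e+00, -3.78133093e-02]), 'dq': array([-0.0002634 ,  0.00201257, -0.00053044, -0.00069085,  0.00080026,
        0.00092169]), 'effort': array([-6.96606930e-04, -7.31994367e+01, -6.32494569e+01, -1.92838766e-04,
        6.47584355e-03, -4.01517957e-05]), 'tool_pos': array([0.28054778, 0.61371699, 0.23053821]), 'orientation': array([-1.41538884e-04,  2.12733092e-01,  9.77110159e-01, -5.90602035e-04]), 'force': array([-0.63107846, -0.6435834 ,  0.15116326]), 'wrist_torque': array([ 0.01253574, -0.04217711,  0.01454334]), 'finger_force': 0.0, 'finger_gap': 0.08530265364885999}
side [0.19079686 0.20180468 0.75613989] 475.84044206347517
top [ 0.53449385 -0.05567151  0.91915933] 499.67454808948435
```

View pics/both0.png

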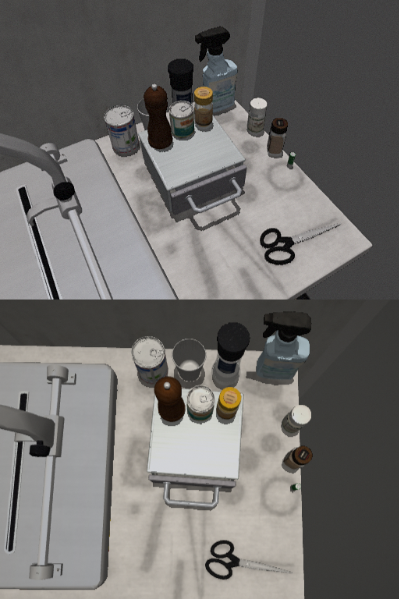

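The unit sits centred in the top view with its handle towards the robot (about pixel (245,245) in the full top picture). A grey slicer-like machine stands to the left. Next I measure the top plate and the bar.

```bash
python3 - <<'E'
from h import *
d=np.load('top0.npz');w=d['w']
m=(abs(w[...,2]-.105)<.006)&(w[...,0]>.3)&(abs(w[...,1])<.3)
m=m.astype(np.uint8);n,l,st,c=cv2.connectedComponentsWithStats(m);k=1+st[1:,4].argmax()
P=w[l==k];print(st[k],P[:,2].mean());r=cv2.minAreaRect(P[:,:2].astype(np.float32));print(r,cv2.boxPoints(r))
for f in('top0','side0'):
    d=np.load(f+'.npz');w=d['w']
    front=P[:,0].min()
    m=(w[...,2]>.055)&(w[...,2]<.085)&(w[...,0]>.3)&(w[...,0]<front+.01)&(abs(w[...,1]+.02)<.12)
    Q=w[m];print(f,len(Q),np.nanmin(Q,0),np.nanmax(Q,0))
    ys=np.arange(Q[:,1].min(),Q[:,1].max(),.01)
    for y in ys:
        q=Q[abs(Q[:,1]-y-.005)<.005]
        q=q[q[:,0]<q[:,0].min()+.012]
        print(np.round([y+.005,len(q),q[:,0].min(),np.median(q[:,0]),q[:,2].max()],4))
# slicer & tall stuff around
w=np.load('top0.npz')['w']
m=(w[...,2]>.02)&(w[...,0]<.75)
for x in np.arange(.3,.8,.05):
    q=w[m&(abs(w[...,0]-x)<.025)]
    print(round(x,2),[(round(y,2),round(float(q[abs(q[:,1]-y)<.025][:,2].max()),3)) for y in np.arange(-.3,.5,.05) if (abs(q[:,1]-y)<.025).any()])
E
```

```text
[ 188  114  124  116 9307] 0.10409797543364054
((0.709356427192688, -0.05824350565671921), (0.19415658712387085, 0.18953773379325867), 86.37934112548828) [[ 0.6086462  -0.14914334]
 [ 0.7978056  -0.16111273]
 [ 0.81006664  0.03265633]
 [ 0.62090725  0.04462571]]
top0 797 [ 0.55014216 -0.13972093  0.05502289] [0.61919535 0.03866057 0.08474552]
[-0.1347  7.      0.5944  0.5949  0.0847]
[-0.1247  8.      0.5949  0.5952  0.0845]
[-0.1147  9.      0.5935  0.5954  0.0782]
[-0.1047 29.      0.5536  0.5603  0.0776]
[-0.0947 40.      0.5501  0.5559  0.0776]
[-0.0847 36.      0.5516  0.5558  0.0759]
[-0.0747 36.      0.5515  0.5564  0.0765]
[-0.0647 36.      0.553   0.5572  0.0764]
[-0.0547 36.      0.5529  0.5571  0.0775]
[-0.0447 34.      0.5544  0.5578  0.0782]
[-3.470e-02  3.600e+01  5.543e-01  5.584e-01  7.610e-02]
[-2.470e-02  3.600e+01  5.543e-01  5.592e-01  7.630e-02]
[-1.470e-02  3.600e+01  5.557e-01  5.598e-01  7.770e-02]
[-4.700e-03  3.800e+01  5.557e-01  5.606e-01  7.630e-02]
[5.300e-03 2.700e+01 5.572e-01 5.654e-01 7.570e-02]
[0.0153 9.     0.6011 0.6042 0.0845]
[0.0253 9.     0.6
[... 2301 characters left out ...]
0.25), 0.301), (np.float64(0.3), 0.103), (np.float64(0.35), 0.102)]
0.7 [(np.float64(-0.3), 0.107), (np.float64(-0.25), 0.104), (np.float64(-0.15), 0.108), (np.float64(-0.1), 0.109), (np.float64(-0.05), 0.109), (np.float64(-0.0), 0.108), (np.float64(0.05), 0.108), (np.float64(0.15), 0.102), (np.float64(0.2), 0.235), (np.float64(0.25), 0.305), (np.float64(0.3), 0.142), (np.float64(0.35), 0.101)]
0.75 [(np.float64(-0.3), 0.102), (np.float64(-0.25), 0.102), (np.float64(-0.15), 0.206), (np.float64(-0.1), 0.208), (np.float64(-0.05), 0.254), (np.float64(-0.0), 0.274), (np.float64(0.05), 0.109), (np.float64(0.15), 0.101), (np.float64(0.2), 0.15), (np.float64(0.25), 0.151), (np.float64(0.3), 0.101)]
```

```bash
python3 - <<'E'
from h import *
w=np.concatenate([np.load(f+'0.npz')['w'].reshape(-1,3) for f in('side','top')])
for x in np.arange(0,.7,.05):
    q=w[(abs(w[:,0]-x)<.026)]
    print(round(x,2),[(round(float(y),2),round(float(q[abs(q[:,1]-y)<.026][:,2].max()),2)) for y in np.arange(0,.8,.05) if (abs(q[:,1]-y)<.026).any()])
E
```

```text
0.0 []
0.05 []
0.1 []
0.15 []
0.2 []
0.25 []
0.3 []
0.35 [(0.0, 0.0), (0.05, 0.0), (0.1, 0.0), (0.15, 0.0), (0.2, 0.0), (0.25, 0.0), (0.3, 0.0), (0.35, 0.0)]
0.4 [(0.0, 0.01), (0.05, 0.0), (0.1, 0.09), (0.15, 0.1), (0.2, 0.15), (0.25, 0.15), (0.3, 0.1), (0.35, 0.1)]
0.45 [(0.0, 0.0), (0.05, 0.0), (0.1, 0.09), (0.15, 0.1), (0.2, 0.15), (0.25, 0.15), (0.3, 0.1), (0.35, 0.1)]
0.5 [(0.0, 0.0), (0.05, 0.0), (0.1, 0.09), (0.15, 0.1), (0.2, 0.14), (0.25, 0.14), (0.3, 0.1), (0.35, 0.1)]
0.55 [(0.0, 0.08), (0.05, 0.0), (0.1, 0.09), (0.15, 0.1), (0.2, 0.14), (0.25, 0.14), (0.3, 0.1), (0.35, 0.1), (0.4, 0.1)]
0.6 [(0.0, 0.11), (0.05, 0.11), (0.1, 0.09), (0.15, 0.1), (0.2, 0.14), (0.25, 0.14), (0.3, 0.1), (0.35, 0.1), (0.4, 0.1)]
0.65 [(0.0, 0.11), (0.05, 0.11), (0.1, 0.09), (0.15, 0.1), (0.2, 0.24), (0.25, 0.32), (0.3, 0.33), (0.35, 0.1), (0.4, 0.1)]
```

Emit:
{"op": "servo_tool", "data": {"rows": "100 0 0 -8 0.12;100 0 0 -8 0.12;100 0 0 -8 0.12;100 0 0 -8 0.12;100 0 0 -8 0.12;100 0 0 -8 0.12;100 0 0 -8 0.12;100 0 0 -8 0.12;100 0 0 -8 0.12;100 0 0 -8 0.12"}}

```text
time: 0.93
tool_pos: [0.2806, 0.6138, 0.3113]
orientation: [0.0, 0.729, 0.684, -0.0]
force: [0.0, 1.2, 0.7]
finger_gap: 0.0852
finger_force: 0.0
```

Emit:
{"op": "servo_tool", "data": {"rows": "45 -32 16 0 0;45 -32 16 0 0;45 -32 16 0 0;45 -32 16 0 0;45 -32 16 0 0;45 -32 16 0 0;45 -32 16 0 0;45 -32 16 0 0;45 -32 16 0 0;45 -32 16 0 0;45 -32 16 0 0;45 -32 16 0 0;45 -32 16 0 0;45 -32 16 0 0;45 -32 16 0 0;45 -32 16 0 0;45 -32 16 0 0;45 -32 16 0 0;45 -32 16 0 0;45 -32 16 0 0"}}

```text
time: 2.6
tool_pos: [0.5633, -0.0454, 0.3111]
orientation: [-0.0, 0.727, 0.686, -0.0]
force: [1.1, 0.4, 0.4]
finger_gap: 0.0384
finger_force: 0.0
```

Emit:
{"op": "servo_tool", "data": {"rows": "45 0 -5 20 0;45 0 0 30 0;45 0 0 30 0;45 0 0 30 0;45 0 0 30 0;45 0 0 30 0;45 0 0 20 0;45 0 0 20 0;45 0 0 20 0;45 0 0 20 0;45 0 0 10 0;45 0 0 0 0"}}

```text
time: 3.6
tool_pos: [0.5583, -0.0433, 0.0508]
orientation: [0.0, 0.727, 0.686, 0.0]
force: [0.6, 0.3, 0.8]
finger_gap: 0.0386
finger_force: 0.0
```

```bash
python3 - <<'E'
from h import *
a=snap('side','s1.png')['img'];b=snap('top','t1.png')['img']
im=np.hstack([cv2.resize(a[150:310,180:340],(400,400)),cv2.resize(b[150:310,160:320],(400,400))])
cv2.imwrite('pics/c1.png',im[...,::-1])
E
```

```text
(no output)
```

View pics/c1.png

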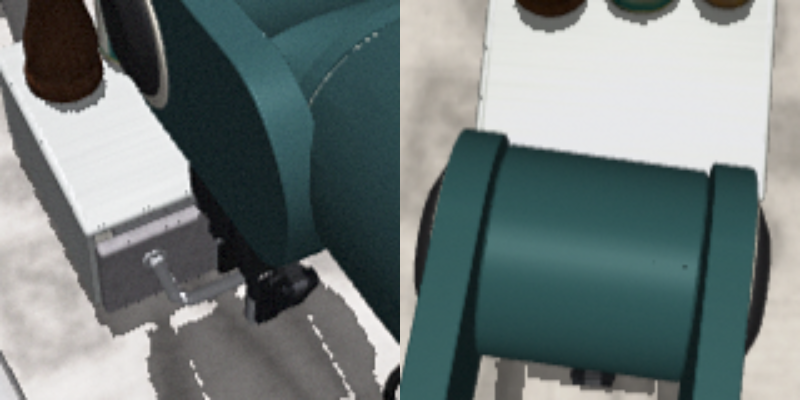

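The fingers straddle the bar (left crop, about (240,285)). I close on it now.

Emit:
{"op": "servo_tool", "data": {"rows": "0 0 0 0 0;0 0 0 0 0;0 0 0 0 0;0 0 0 0 0;0 0 0 0 0;0 0 0 0 0", "squeeze": 50}}

```text
time: 4.2
tool_pos: [0.5582, -0.0433, 0.0516]
orientation: [0.0, 0.727, 0.686, 0.0]
force: [-1.2, 0.2, 4.2]
finger_gap: 0.0082
finger_force: 48.9
```

Emit:
{"op": "servo_tool", "data": {"rows": "0 0 -2 0 0;0 0 -4 0 0;0 0 -6 0 0;0 0 -8 0 0;0 0 -8 0 0;0 0 -8 0 0;0 0 -8 0 0;0 0 -8 0 0;0 0 -8 0 0;0 0 -8 0 0;0 0 -8 0 0;0 0 -8 0 0;0 0 -8 0 0;0 0 -8 0 0;0 0 -8 0 0;0 0 -6 0 0;0 0 -4 0 0;0 0 -2 0 0;0 0 0 0 0"}}

```text
time: 5.78
tool_pos: [0.4375, -0.0357, 0.0516]
orientation: [-0.0, 0.727, 0.686, 0.001]
force: [-2.7, 7.5, 7.8]
finger_gap: 0.0084
finger_force: 49.6
```

Emit:
{"op": "servo_tool", "data": {"rows": "0 0 -2 0 0;0 0 -2 0 0;0 0 -1 0 0;0 0 0 0 0"}}

```text
time: 6.12
tool_pos: [0.4352, -0.0356, 0.0517]
orientation: [0.002, 0.727, 0.686, 0.003]
force: [31.9, 5.2, -12.2]
finger_gap: 0.008
finger_force: 48.7
```

Emit:
{"op": "servo_tool", "data": {"rows": "0 0 -1 0 0;0 0 -1 0 0;0 0 -1 0 0;0 0 0 0 0"}}

```text
time: 6.45
tool_pos: [0.435, -0.0356, 0.052]
orientation: [0.005, 0.727, 0.686, 0.006]
force: [66.2, 2.9, -34.6]
finger_gap: 0.0079
finger_force: 48.5
```

Drawer is against its stop. I relax the pull, open, rise and move aside to look.

Emit:
{"op": "servo_tool", "data": {"rows": "0 0 2 0 0;0 0 3 0 0;0 0 1 0 0;45 0 0 0 0;45 0 0 0 0;45 0 0 0 0;45 0 0 0 0;45 0 0 0 0;45 0 0 -5 0;45 0 0 -10 0;45 0 0 -20 0;45 0 0 -30 0;45 0 0 -40 0;45 0 0 -40 0;45 0 0 -40 0;45 0 0 -40 0;45 0 0 -30 0;45 0 0 0 0"}}

```text
time: 7.95
tool_pos: [0.4369, -0.0363, 0.314]
orientation: [0.003, 0.727, 0.686, 0.003]
force: [0.4, 0.4, 0.1]
finger_gap: 0.0385
finger_force: 0.0
```

Emit:
{"op": "servo_tool", "data": {"rows": "60 -30 0 0 0;60 -30 0 0 0;60 -30 0 0 0;60 -30 0 0 0;60 -30 0 0 0;60 -30 0 0 0;60 -30 0 0 0;60 -30 0 0 0;60 -30 0 0 0;60 -30 0 0 0;60 0 0 0 0"}}

```text
time: 8.87
tool_pos: [0.4179, -0.3394, 0.3063]
orientation: [-0.0, 0.728, 0.685, -0.0]
force: [0.4, -0.4, 0.3]
finger_gap: 0.0512
finger_force: 0.0
```

```bash
python3 - <<'E'
from h import *
I=[]
for n in('side','top'):
    s=snap(n);np.savez(n+'2.npz',w=cloud(s),img=s['img'],**{k:s[k] for k in('fx','fy','cx','cy','rvec','tvec')});I.append(s['img'])
cv2.imwrite('pics/c2.png',np.hstack([cv2.resize(i[130:370,130:380],(400,384)) for i in I])[...,::-1])
E
```

```text
(no output)
```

View pics/c2.png

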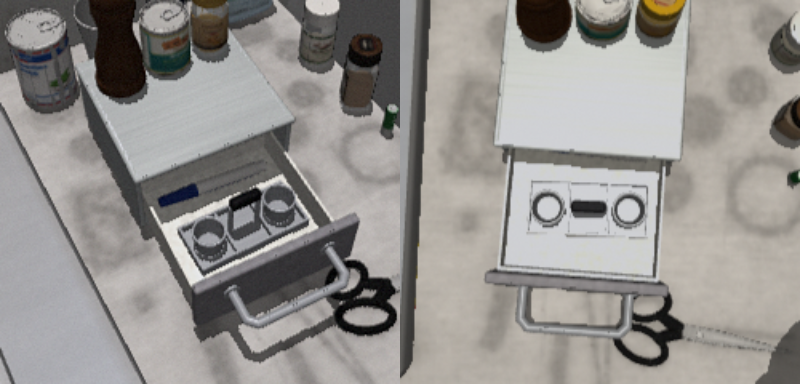

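The open drawer holds the carrier with both cups upright; the black grip is at about crop (587,208) in the top view. Now its position and yaw.

```bash
python3 - <<'E'
from h import *
for n in('side','top'):
    d=np.load(n+'2.npz');w=d['w'];g=d['img'].max(-1)
    m=(g<70)&(w[...,2]>.065)&(w[...,2]<.095)&(w[...,0]>.46)&(w[...,0]<.6)&(abs(w[...,1]+.05)<.06)
    P=w[m];t=P[P[:,2]>.076]
    print(n,m.sum(),P.mean(0),t.mean(0),P[:,2].max(),cv2.minAreaRect(t[:,:2].astype(np.float32)))
    # ray onto plane z=.083 from mask
    M=cv2.Rodrigues(d['rvec'].astype(float))[0];C=-M.T@d['tvec'].ravel()
    v,u=np.nonzero(m);r=np.stack([(u-d['cx'])/d['fx'],(v-d['cy'])/d['fy'],np.ones(len(u))],-1)@M
    q=C+r*((.083-C[2])/r[:,2])[:,None];print(cv2.minAreaRect(q[:,:2].astype(np.float32)))
    # floor/rim + cups
    m=(w[...,2]>.040)&(w[...,2]<.056)&(w[...,0]>.47)&(w[...,0]<.58)&(abs(w[...,1]+.045)<.075)
    k=m.astype(np.uint8);nn,l,st,c=cv2.connectedComponentsWithStats(k)
    for i in range(1,nn):
        if st[i,4]>40:print('cup',st[i,4],cv2.minEnclosingCircle(w[l==i][:,:2].astype(np.float32)),w[l==i].mean(0))
    m=(w[...,2]>.06)&(w[...,2]<.078)&(w[...,0]<.455)&(w[...,0]>.40)&(abs(w[...,1]+.04)<.04)
    print('bar',np.median(w[m],0))
    m=(w[...,0]>.455)&(w[...,0]<.50)&(abs(w[...,1]+.04)<.03)&(w[...,2]>.06);print('panel',w[m].max(0),w[m].min(0))
E
```

```text
side 643 [ 0.50086598 -0.04945155  0.07885132] [ 0.50562731 -0.05049149  0.08286701] 0.09278419943019943 ((0.5232391357421875, -0.05332537740468979), (0.11975514888763428, 0.09010283648967743), 85.715087890625)
((0.5141475200653076, -0.05046124756336212), (0.12330392003059387, 0.10876073688268661), 89.51408386230469)
cup 173 ((0.5627555251121521, -0.09790758788585663), 0.019056469202041626) [ 0.56312162 -0.09865026  0.04584854]
cup 163 ((0.5631980299949646, -0.009095516055822372), 0.019395964220166206) [ 0.5635942  -0.0099863   0.04617024]
cup 230 ((0.48026686906814575, -0.05041202902793884), 0.05260113254189491) [ 0.48014355 -0.048986    0.04818357]
cup 46 ((0.4840579628944397, 0.02003536932170391), 0.00929315946996212) [0.48440396 0.02038196 0.04699329]
bar [ 0.43693509 -0.03921392  0.07365486]
panel [ 0.49369366 -0.01024433  0.09717584] [ 0.47817027 -0.06998948  0.06002132]
top 170 [ 0.54559171 -0.05400412  0.08367788] [ 0.54539909 -0.05387401  0.08386155] 0.09367195596754405 ((0.5278279781341553, -0.053591594099998474), (0.11167992651462555, 0.07776860892772675), 86.3049545288086)
((0.5275782942771912, -0.05359717458486557), (0.1129857748746872, 0.07817398011684418), 86.33769989013672)
cup 123 ((0.5617016553878784, -0.009976082481443882), 0.018715960904955864) [ 0.56195148 -0.00955159  0.04704811]
cup 124 ((0.5603448748588562, -0.0990966185927391), 0.018590083345770836) [ 0.56037154 -0.09948744  0.04652631]
cup 233 ((0.4920805096626282, -0.044935498386621475), 0.07497309893369675) [ 0.49223567 -0.04487654  0.05286585]
bar [ 0.43652721 -0.03961183  0.07313047]
panel [ 0.49226853 -0.01008081  0.09822577] [ 0.47754131 -0.06989921  0.06039748]
```

```bash
python3 - <<'E'
from h import *
for n in('side','top'):
    d=np.load(n+'2.npz');w=d['w'];g=d['img'].max(-1)
    m=(g<70)&(w[...,2]>.065)&(w[...,2]<.095)&(w[...,0]>.52)&(w[...,0]<.6)&(abs(w[...,1]+.054)<.04)
    k=m.astype(np.uint8);nn,l,st,c=cv2.connectedComponentsWithStats(k);m=l==1+st[1:,4].argmax()
    t=w[m&(w[...,2]>(.080 if n=='side' else .07))];print(n,len(t),t.mean(0),np.percentile(t[:,2],95),cv2.minAreaRect(t[:,:2].astype(np.float32)))
    A=np.linalg.lstsq(np.c_[t[:,1]-t[:,1].mean(),np.ones(len(t))],t[:,0],rcond=None)[0];print('slope',A)
    r=w[(w[...,2]>.024)&(w[...,2]<.032)&(w[...,0]>.51)&(w[...,0]<.61)&(w[...,1]>-.14)&(w[...,1]<.03)]
    print('rim',cv2.minAreaRect(r[:,:2].astype(np.float32)))
E
```

```text
side 100 [ 0.56296977 -0.05248228  0.08243977] 0.08438465172493677 ((0.5632795095443726, -0.05320969969034195), (0.010265473276376724, 0.03483562543988228), 1.5190507173538208)
slope [0.02194259 0.56296977]
rim ((0.5661094188690186, -0.05873960256576538), (0.1462695151567459, 0.09128263592720032), 86.75623321533203)
top 133 [ 0.561217   -0.05494865  0.08150987] 0.08428090227188843 ((0.5610397458076477, -0.05474948137998581), (0.009895041584968567, 0.03501193970441818), 0.31721219420433044)
slope [0.03780139 0.561217  ]
rim ((0.5587602853775024, -0.058801136910915375), (0.14559563994407654, 0.08610184490680695), 86.55570983886719)
```

Emit:
{"op": "servo_tool", "data": {"rows": "60 15 6 0 0;60 29 13 0 0;60 29 13 0 0;60 29 13 0 0;60 29 13 0 0;60 29 13 0 0;60 29 13 0 0;60 29 13 0 0;60 29 13 0 0;60 29 10 0 0;60 15 0 0 0;60 3 0 0 0;60 0 0 0 -0.04;60 0 0 0 0"}}

```text
time: 10.13
tool_pos: [0.5552, -0.0484, 0.307]
orientation: [0.0, 0.712, 0.702, 0.0]
force: [0.5, -0.6, -0.2]
finger_gap: 0.051
finger_force: 0.0
```

Emit:
{"op": "servo_tool", "data": {"rows": "60 -5.5 7 10 0;60 0 0 30 0;60 0 0 35 0;60 0 0 35 0;60 0 0 35 0;60 0 0 30 0;60 0 0 20 0;60 0 0 15 0;60 0 0 15 0;60 0 0 10 0;60 0 0 10 0;60 0 0 5 0;60 0 0 0 0"}}

```text
time: 11.22
tool_pos: [0.5627, -0.0553, 0.0568]
orientation: [0.0, 0.714, 0.7, -0.0]
force: [-6.6, -0.2, 6.0]
finger_gap: 0.0515
finger_force: 3.9
```

```bash
python3 - <<'E'
from h import *
a=snap('side')['img'];b=snap('top')['img']
im=np.hstack([cv2.resize(a[150:310,180:340],(400,400)),cv2.resize(b[150:310,160:320],(400,400))])
cv2.imwrite('pics/c3.png',im[...,::-1])
E
```

```text
(no output)
```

View pics/c3.png

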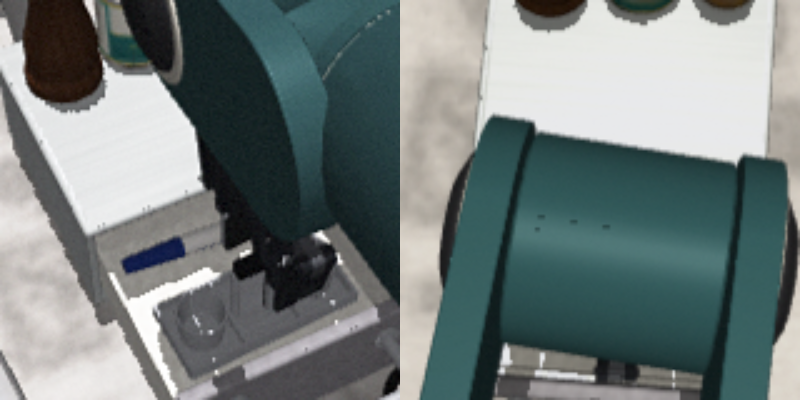

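The black grip (left crop, (245,265)) is between the fingers and the cup by the left stands. A small 6 N contact shows, likely the rear knuckle on the unit's front edge; narrowing the opening should free it.

Emit:
{"op": "servo_tool", "data": {"rows": "40 0 0 0 0;40 0 0 0 0;40 0 0 0 0", "squeeze": 40}}

```text
time: 11.57
tool_pos: [0.5627, -0.0549, 0.0564]
orientation: [0.0, 0.714, 0.701, 0.0]
force: [-0.6, 0.9, 0.3]
finger_gap: 0.0341
finger_force: 0.0
```

Contact gone. Closing.

Emit:
{"op": "servo_tool", "data": {"rows": "0 0 0 0 0;0 0 0 0 0;0 0 0 0 0;0 0 0 0 0;0 0 0 0 0;0 0 0 0 0;0 0 0 0 0", "squeeze": 50}}

```text
time: 12.15
tool_pos: [0.5626, -0.0548, 0.0562]
orientation: [-0.0, 0.713, 0.701, -0.0]
force: [-0.3, -0.1, -0.6]
finger_gap: 0.0111
finger_force: 50.2
```

Emit:
{"op": "servo_tool", "data": {"rows": "0 0 0 -1 0;0 0 0 -2 0;0 0 0 -3 0;0 0 0 -4 0;0 0 0 -4 0;0 0 0 -3 0;0 0 0 -2 0;0 0 0 -1 0;0 0 0 0 0;0 0 0 0 0"}}

```text
time: 12.98
tool_pos: [0.5625, -0.0548, 0.0762]
orientation: [-0.0, 0.713, 0.701, -0.0]
force: [-0.2, 0.1, -3.3]
finger_gap: 0.0116
finger_force: 49.8
```

```bash
python3 - <<'E'
from h import *
a=snap('side')['img']
cv2.imwrite('pics/c4.png',cv2.resize(a[180:310,180:340],(640,520))[...,::-1])
E
```

```text
(no output)
```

View pics/c4.png

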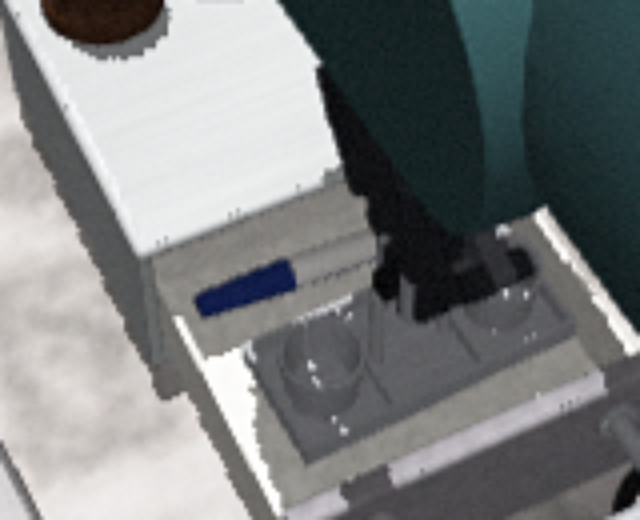

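The carrier hangs level, both cups in it (at (322,365) and (500,300)). I lift it smoothly to about 20 cm.

Emit:
{"op": "servo_tool", "data": {"rows": "0 0 0 -2 0;0 0 0 -4 0;0 0 0 -6 0;0 0 0 -8 0;0 0 0 -11 0;0 0 0 -13 0;0 0 0 -14 0;0 0 0 -14 0;0 0 0 -14 0;0 0 0 -14 0;0 0 0 -14 0;0 0 0 -14 0;0 0 0 -12 0;0 0 0 -10 0;0 0 0 -8 0;0 0 0 -6 0;0 0 0 -4 0;0 0 0 -2 0;0 0 0 0 0;0 0 0 0 0"}}

```text
time: 14.7
tool_pos: [0.5625, -0.0548, 0.2458]
orientation: [-0.0, 0.713, 0.701, -0.0]
force: [-0.3, -0.1, -3.3]
finger_gap: 0.0114
finger_force: 49.8
```

Emit:
{"op": "servo_tool", "data": {"rows": "0 0 0 0 0;0 0 0 0 0;0 0 0 0 0;0 0 0 0 0;0 0 0 0 0;0 0 0 0 0"}}

```text
time: 15.2
tool_pos: [0.5626, -0.0548, 0.2463]
orientation: [-0.0, 0.713, 0.701, -0.0]
force: [0.6, -0.2, -2.1]
finger_gap: 0.011
finger_force: 49.8
```

```bash
python3 - <<'E'
from h import *
a=snap('side')['img'];b=snap('top')['img']
cv2.imwrite('pics/c5.png',np.hstack([cv2.resize(i[80:330,130:380],(400,400)) for i in(a,b)])[...,::-1])
E
```

```text
(no output)
```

View pics/c5.png

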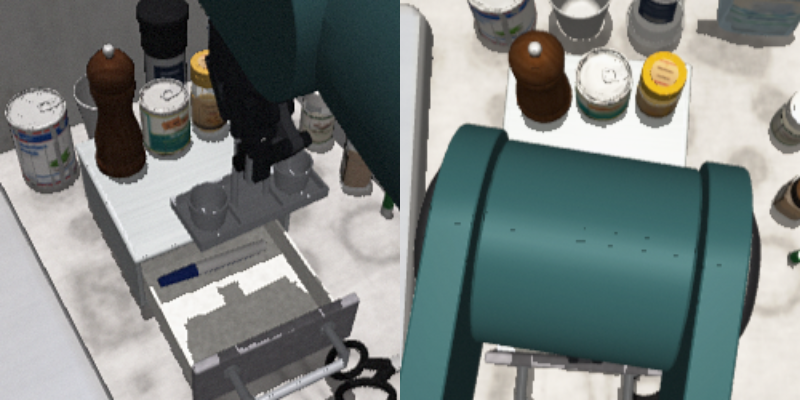

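The carrier is level with its underside at about 0.206 m. Both cups stand in it, the drawer is open, and the things on top are undisturbed.

```bash
python3 -c "
from rig import robot
print(robot.job_done())"
```

```text
the job is handed in; nothing more can be done
None
```

The job is handed in: the drawer is pulled to its stop (within about 2 mm), and the carrier is held level about 20 cm above the table with both cups standing in it. The things on top of the unit look undisturbed, and it took about 15 s.

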